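# Lay the third course of a glazed-brick panel in running bond

## Robot

A 7-joint arm with a two-finger parallel gripper is mounted at the origin on the work surface. World frame = base frame: x ahead of the robot, y to its left, z up, the work surface at z = 0. Lengths are in m, angles in rad, forces in N, time in s.
With the tool pointing down it reaches from about 0.35 to 0.9 m from the base axis. Payload 8.1 kg.
Tool frame: the origin (TCP) lies midway between the tips of the shut fingers; the grasp point (between the pads) lies arm.tcp_to_grasp behind it (arm.tcp_to_grasp is the distance from the TCP to the grasp point, in m); z points along the fingers, y is the line along which they close (so a half turn about z gives the same grasp; the last joint's range is limited). The gripper opens to 92 mm and grips with 3 to 60 N. Pads are 19 mm wide; open, the fingers measure 130 mm over their backs; the gripper's body (75 mm by 190 mm) begins 47 mm behind the grasp point.
Start: joints at [-1.215, 0.434, 0.025, 1.573, -0.012, 1.134, -0.075], TCP at [0.277, 0.56, 0.227] pointing down, gripper open.
Joint ranges: [-2.62, 2.62], [-0.44, 2.09], [-1.27, 1.32], [0.08, 2.57], [-1.32, 4.46], [0.12, 2], [-2.74, 2.74]. Speed limits (rad/s): [2.22, 2.22, 3.01, 3.01, 3.14, 3.14, 3.14].

## Interface

Orientations are given as a rotation vector (axis times angle).
In Python, from cell import observe, get_image, arm gives the robot as it stands. The module is installed in compiled form; this text tells all that it offers.
- The arm moves only by the tool drive_tool, never from a script. Its argument "steps" is a list of rows, each a list of 5 numbers: the closure, from 0 (fully open) to 1 (shut), then the shift along the world's x, y, z in mm, then the turn about the world's z in rad. In form: [[hand, x, y, z, roll], ...]. A call has 1 to 20 rows; each row shifts and turns the commanded pose from where the row before left it; what a row does not reach is not made up. A row lasts 1/12 s, in which the tool goes at most 41.7 mm and 7.16 degrees, less where a joint would pass 70% of its speed; a pose out of reach is approached as far as the arm can. A call with a gripper value outside its range is refused whole. The fingers move at their own pace and stop on an object; "grip_force" is the grip in N (left out, the last holds). Time passes only in rows, so rows that do not move let the fingers close. It gives the time, the measured TCP pose, the force, the opening and the grip force at its end, in the units of the state.
- observe(): the state, without advancing time (a new reading comes with each control period).
- get_image(name): name is "side" or "top"; returns a dict with "image" (384x512x3 uint8, red, green, blue), "vfov" (degrees; the focal length in pixels is half the picture's height over the tangent of half this angle, whatever the lens; pixels are square), "cx", "cy" (the principal point, pixels), "xyz" and "attitude" of the camera in the world. Camera axes: x right, y down, z forward; pixel columns grow to the right and rows downward; lengths in m; the calibration is good to about 2 mm. A picture is of the moment at which its call begins. There is no depth.
- arm.sign_off(): hands the job in; it is judged then, once.
The state is a dict: "clock": time; "joints": joint angles; "dq": joint speeds; "joint_efforts": joint torques, N m; "position": TCP position; "ee_rot": TCP orientation; "force": force on the tool from outside, world axes, zero at the start; "ft_torque": the same for the moment, N m; "width": opening from 0.0 (shut) to 1.0 (fully open); "gripper_force": force on a finger pad.
Only numpy, scipy, OpenCV 4.12 (cv2) and the standard library are available. Lean on these libraries where they do the work, as an engineer would, in place of code of your own. Each camera call takes 0.05 s, during which the arm holds its last target. There are 200 camera calls.

## Task

Lay the third course of the tile panel in running bond with the three loose orange tiles on the board: half, whole, half, counted from the left edge strip, so that its joints fall half a tile away from the joint of the ivory course. Bring them flat and straight, tight up against the ivory course, the left strip and one another, and leave the other things on and around the board where they are.

Things in the scene. Friction and masses are not known exactly. Their poses are not given: they have to be found in the camera images.
- board: Plywood lay-up board fixed to the table, 18 mm thick. Origin on the table; x to its far edge, y to its left: it spans x -165 to 165, y -310 to 235 mm. Strips 36 mm high line the far and left edges (inner faces x 140, y 210). Two courses of tiles 20 mm high are set fast, y 210 to -90: teal (half, whole, half; x 90 to 140), ivory (whole, whole; x 40 to 90). The rest is bare.
- course_corner (a point): Where the next course begins: point on the board's upper face, 18 mm above the table, where the ivory course's front face meets the left strip. Axes as the board's (x away from the robot, y left). The next course fills x -50 to 0, y -300 to 0 mm here: half centred at (-25, -37.5), whole (-25, -150), half (-25, -262.5). No strip at its right end.
- half_a: Loose half tile, clay with rust-orange glazed top, 50 (x) x 75 (y) x 20 mm high, about 0.15 kg, flat on the board in front of the ivory course, left of the whole tile, a little askew. Origin: centre of its underside. Slides with a push of 1 to 3 N. The halves are alike: either may go at either end.
- half_b: The other loose half tile, same size, mass and axes as half_a; starts to the right of the whole tile, past the right end of the set courses, a little askew.
- whole: Loose whole tile, rust-orange glazed top, 50 (x) x 150 (y) x 20 mm high, about 0.30 kg, flat on the board in front of the ivory course between the halves, a little askew. Origin: centre of its underside. Slides with a push of 2 to 6 N.
- level: Bystander: small yellow spirit level, 22 x 200 x 42 mm, standing along the teal course on top of the tiles. Origin at the centre of its underside.
- folding_rule: Bystander: folded yellow wooden rule, 34 x 160 x 16 mm, lying on the bare far right part of the board. Origin at the centre of its underside.
- pen_block: Bystander: dark red wooden block 70 x 160 x 95 mm with turned wooden pens standing in it, about 0.20 m high, on the table left of the board. Origin at the centre of its underside.
- inkwell: Bystander: round glass inkwell with a steel cap, 72 mm across and 64 mm high, on the table right of the board. Origin at the centre of its underside.
- ink_carton: Bystander: black and orange carton 45 x 75 x 45 mm on the table right of the board. Origin at the centre of its underside.
- tea_glass: Bystander: empty green tea glass, 60 mm across and 85 mm high, on the table left of the board. Origin at the centre of its underside.
Not all that is in view belongs to the job. Leave any green or pink look-alike of the half_b alone.

How it is judged:
At the end, for the whole second after the job is handed in: The orange tiles lie flat and at rest as the third course, from the left strip half, whole, half (either half first): each within 3.5 mm of the ivory course and parallel to it within 0.03 rad, the first within 3.5 mm of the left strip, the joints between them at most 3.5 mm wide (x of half_a in the frame of course_corner between -0.0285 and -0.0225 m and z of half_a in the frame of course_corner between -0.003 and 0.003 m and angle between the y axis of each of half_a, whole, half_b and the y axis of board, either way round below 0.03 rad and angle between each of half_a, whole, half_b's own z axis and vertical below 0.05 rad and linear speed of each of half_a, whole, half_b below 0.01 m/s and x of whole in the frame of course_corner between -0.0285 and -0.0225 m and z of whole in the frame of course_corner between -0.003 and 0.003 m and x of half_b in the frame of course_corner between -0.0285 and -0.0225 m and z of half_b in the frame of course_corner between -0.003 and 0.003 m and ((y of half_a in the frame of course_corner above -0.041 m and horizontal distance between each of half_a, half_b and whole below 0.116 m and y of whole in the frame of course_corner below -0.145 m and y of half_b in the frame of course_corner below -0.255 m) or (y of half_b in the frame of course_corner above -0.041 m and horizontal distance between each of half_b, half_a and whole below 0.116 m and y of whole in the frame of course_corner below -0.145 m and y of half_a in the frame of course_corner below -0.255 m))); the robot touches nothing.
It fails at once if a bystander (level, rule, pen block, inkwell, carton, tea glass) is shifted by more than 20 mm or knocked over (distance of any of level, folding_rule, pen_block, inkwell, ink_carton, tea_glass from where it was at the start of the episode above 0.02 m or angle between any of level, folding_rule, pen_block, inkwell, ink_carton, tea_glass's own z axis and vertical above 0.5 rad).
It also fails if it takes over 70 s, if anything falls off the work surface, if the arm or the gripper's body presses on something with over 40 N, if the wrist force passes 120 N, or if a joint passes its speed limit or range.

## Working session

There is one attempt and no reset: what is moved stays moved. The work goes in short steps, Python scripts to look and compute and a tool call to move; the robot and the scene stay as the last step left them, time stands still between calls to the robot, and variables do not carry over. Pictures are saved under pics/ and viewed, at most 10 in all, crops included, and the job is handed in when it is done.

Besides the shell and the picture viewer there is one more tool, called after "Call:" by a JSON object that holds its "op" and its "data", one argument or row to a line. drive_tool: Moves the arm, as the interface text tells. Its arguments: {"type":"object","properties":{"steps":{"type":"array"},"grip_force":{"type":"number"}},"required":["steps"]}

```bash
mkdir -p pics
cat > h.py <<'E'
import numpy as np, cv2
from scipy.spatial.transform import Rotation as R
from cell import observe, get_image, arm
def cam(n):
    d=get_image(n); d['f']=192/np.tan(np.radians(d['vfov'])/2)
    a=np.array(d['attitude'],float); d['R']=a if a.shape==(3,3) else (R.from_rotvec(a).as_matrix() if a.size==3 else R.from_quat(a).as_matrix())
    return d
def ray(d,uv,z):
    uv=np.atleast_2d(np.asarray(uv,float)); v=np.c_[(uv[:,0]-d['cx'])/d['f'],(uv[:,1]-d['cy'])/d['f'],np.ones(len(uv))]@d['R'].T
    o=np.array(d['xyz']); return o+v*((z-o[2])/v[:,2:])
def save(d,n): cv2.imwrite('pics/'+n,d['image'][:,:,::-1])
E
python3 - <<'E'
from h import *
for n in('top','side'):
    d=cam(n); save(d,n+'0.png'); print(n,{k:d[k] for k in d if k not in('image','R')})
o=observe(); print(o); print(arm.tcp_to_grasp)
E
```

```text
top {'vfov': 48.27856550319279, 'cx': 255.585720141989, 'cy': 184.28136315830827, 'xyz': array([ 0.42364424, -0.02320156,  1.41463648]), 'attitude': array([-2.16605562,  2.16618325, -0.10749541]), 'f': np.float64(428.4330752790866)}
side {'vfov': 44.78000650294673, 'cx': 252.53233903324676, 'cy': 196.75698509849946, 'xyz': array([ 0.09412475, -0.8549137 ,  0.94217177]), 'attitude': array([-2.26367742,  0.5444933 , -0.24556012]), 'f': np.float64(466.0577034302936)}
{'clock': 0.1, 'joints': array([-1.21459944,  0.43514289,  0.02502581,  1.57400412, -0.01159976,
        1.1339835 , -0.07508818]), 'dq': array([-0.0008423 ,  0.00011492,  0.001086  , -0.00302405, -0.00043991,
        0.00287268, -0.00030542]), 'joint_efforts': array([ 4.14581897e-03, -6.69136190e+01,  9.88472812e-01, -3.15143430e+01,
       -6.05149241e-02,  3.74191103e-02,  8.04470517e-06]), 'position': array([0.27666842, 0.55992519, 0.22603129]), 'ee_rot': array([-7.14493868e-01, -3.05908995e+00,  2.17136091e-03]), 'force': array([-1.04874827, -0.04836952,  0.46069032]), 'ft_torque': array([-0.06475459, -0.01979213, -0.04444336]), 'gripper_force': 0.0, 'width': 0.9970017770732869}
0.0188
```

View pics/top0.png

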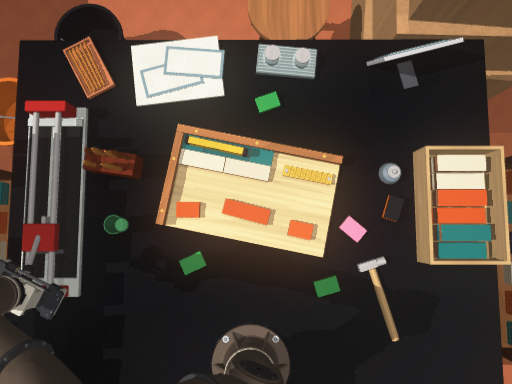

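View pics/side0.png

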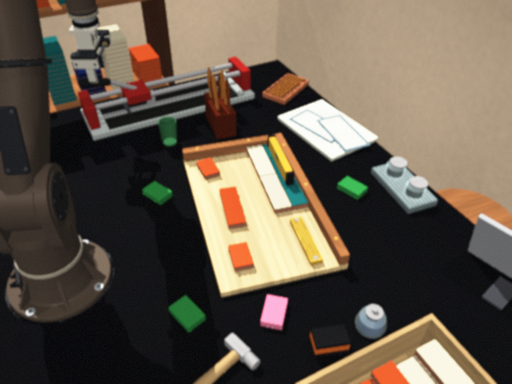

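```bash
cat >> h.py <<'E'
def masks(d):
    h=cv2.cvtColor(d['image'],cv2.COLOR_RGB2HSV); H,S,V=cv2.split(h)
    return dict(orange=((H<9)&(S>190)&(V>190)).astype(np.uint8),ivory=((S<45)&(V>170)).astype(np.uint8))
def rects(d,m,z,lo,hi):
    out=[]
    for c in cv2.findContours(m,cv2.RETR_EXTERNAL,cv2.CHAIN_APPROX_NONE)[0]:
        k=np.zeros_like(m); cv2.drawContours(k,[c],-1,1,-1); ys,xs=np.nonzero(k)
        if not lo<len(xs)<hi: continue
        P=ray(d,np.c_[xs,ys],z)[:,:2]; ce=P.mean(0); w,v=np.linalg.eigh(np.cov(P.T)); a=v[:,1]
        if a[1]<0:a=-a
        L=np.sqrt(12*w[::-1]); out.append((xs.mean().round(1),ys.mean().round(1),len(xs),(ce*1000).round(1),(L*1000).round(1),round(np.arctan2(-a[0],a[1]),4)))
    return out
E
python3 - <<'E'
from h import *
for n in('top','side'):
    d=cam(n); m=masks(d); print(n)
    for k in m:
        for r in rects(d,m[k],.038,60,4000):
            if 0<r[3][0]<900 and abs(r[3][1])<400: print(k,*r)
E
```

```text
top
ivory 371.0 264.4 184 [ 311.6 -382.4] [82.8 22.2] 0.3151
ivory 246.8 168.8 642 [617.2  11.4] [146.   47.3] -0.1951
ivory 203.0 160.2 610 [645.7 153.9] [134.5  48.7] -0.2044
side
orange 232.0 206.3 573 [477.3   7.3] [142.7  45.4] -0.2556
orange 207.6 166.4 178 [486.  200.9] [75.9 46.7] -0.086
ivory 240.9 348.5 394 [ 308.  -394.3] [83.1 23. ] 0.2685
ivory 269.2 177.4 1031 [630.8  72.5] [286.   50.6] -0.2035
```

```bash
sed -i 's/(H<9)&(S>190)&(V>190)/(H<10)\&(S>170)\&(V>150)/; s/(S<45)&(V>170)/(S<60)\&(V>150)/' h.py
python3 - <<'E'
from h import *
for n in('top','side'):
    d=cam(n); m=masks(d); print(n)
    for k in m:
        for r in rects(d,m[k],.038,60,4000):
            if 400<r[3][0]<700 and abs(r[3][1])<300: print(k,*r)
    # wood (board upper face) mask outline corners
    H,S,V=cv2.split(cv2.cvtColor(d['image'],cv2.COLOR_RGB2HSV))
    w=((H>15)&(H<30)&(S>40)&(S<150)&(V>150)).astype(np.uint8)
    c=[c for c in cv2.findContours(w,cv2.RETR_EXTERNAL,cv2.CHAIN_APPROX_NONE)[0] if cv2.contourArea(c)>2000]
    for q in c:
        p=ray(d,q[:,0],.018)[:,:2]*1000
        if 400<p[:,0].mean()<700 and abs(p[:,1].mean())<200:
            print(len(q)); print(cv2.approxPolyDP(p.astype(np.float32)[:,None],8,True)[:,0].round(0).tolist())
E
```

```text
top
orange 300.1 229.3 313 [ 422.  -159.3] [72.1 44.6] -0.2222
orange 187.6 209.0 334 [487.  201.5] [73.3 47.3] 0.0725
orange 246.0 211.1 672 [480.2  13.7] [147.4  46.9] -0.2542
ivory 224.4 164.1 1389 [632.8  84.4] [295.3  50.4] -0.2006
540
[[686.0, 230.0], [639.0, 236.0], [636.0, 222.0], [629.0, 239.0], [436.0, 274.0], [337.0, -231.0], [636.0, -285.0], [673.0, -78.0], [583.0, -58.0], [616.0, 90.0], [616.0, 143.0], [636.0, 206.0], [629.0, 222.0], [686.0, 220.0]]
side
orange 240.1 255.7 402 [ 418.5 -164.6] [71.5 46.1] -0.2207
orange 232.0 206.4 620 [477.    7.2] [148.2  47.3] -0.2576
orange 207.2 166.6 264 [484.6 200.5] [82.8 48.3] -0.1534
ivory 319.3 244.9 161 [ 616.7 -223.1] [193.2  10.6] -0.2239
ivory 270.6 242.5 1319 [ 509.1 -155. ] [370.2  55.5] -0.1463
ivory 269.0 177.4 1105 [630.4  73.1] [294.2  52.6] -0.203
590
[[698.0, 248.0], [651.0, 259.0], [633.0, 208.0], [633.0, 238.0], [529.0, 261.0], [514.0, 173.0], [467.0, 164.0], [463.0, 242.0], [474.0, 271.0], [436.0, 278.0], [334.0, -239.0], [649.0, -301.0], [636.0, -280.0], [676.0, -79.0], [597.0, -62.0], [581.0, -44.0], [589.0, -35.0], [636.0, -45.0], [605.0, -43.0], [591.0, -26.0], [642.0, 233.0], [654.0, 251.0]]
```

Call:
{"op": "drive_tool", "data": {
  "steps": [
    [0.65,12,-29,0,0.09],
    [0.65,12,-29,0,0.09],
    [0.65,12,-29,0,0.081],
    [0.65,12,-29,0,0],
    [0.65,12,-29,0,0],
    [0.65,12,-29,0,0],
    [0.65,12,-29,0,0],
    [0.65,12,-29,0,0],
    [0.65,12,-29,0,0],
    [0.65,12,-29,0,0],
    [0.65,12,-29,0,0],
    [0.65,20,-28,0,0],
    [0.65,0,0,-35,0],
    [0.65,0,0,-35,0],
    [0.65,0,0,-35,0],
    [0.65,0,0,-35,0],
    [0.65,0,0,0,0],
    [0.65,0,0,0,0]
  ],
  "grip_force": 20
}}

```text
clock: 1.8
position: [0.4278, 0.2127, 0.0861]
ee_rot: [-0.31, -3.123, 0.004]
force: [-0.1, 0.4, -0.0]
width: 0.35
gripper_force: 0.0
```

Call:
{"op": "drive_tool", "data": {
  "steps": [
    [0.65,0,0,-25,0],
    [0.65,0,0,-25,0],
    [0.65,0,0,-13,0],
    [0.65,0,0,0,0],
    [0.65,7.85,-1.57,0,0],
    [0.65,7.85,-1.57,0,0],
    [0.65,7.85,-1.57,0,0],
    [0.65,7.85,-1.57,0,0],
    [0.65,7.85,-1.57,0,0],
    [0.65,7.85,-1.57,0,0],
    [0.65,7.85,-1.57,0,0],
    [0.65,7.85,-1.57,0,0],
    [0.65,7.85,-1.57,0,0],
    [0.65,7.85,-1.57,0,0],
    [0.65,7.85,-1.57,0,0],
    [0.65,7.85,-1.57,0,0],
    [0.65,7.85,-1.57,0,0],
    [0.65,0,0,0,0]
  ]
}}

```text
clock: 3.3
position: [0.5331, 0.1923, 0.0238]
ee_rot: [0.312, 3.124, 0.0]
force: [-0.0, 0.2, 0.3]
width: 0.346
gripper_force: 0.0
```

```bash
cat >> h.py <<'E'
O=np.array([557,36.]); ex=np.array([np.cos(.198),-np.sin(.198)]); ey=np.array([np.sin(.198),np.cos(.198)])
def tob(p): p=np.asarray(p)-O; return np.round([p@ex,p@ey],1)
def look(ns=('top','side')):
    for n in ns:
        d=cam(n); m=masks(d)
        for r in rects(d,m['orange'],.038,60,4000):
            if 350<r[3][0]<700 and abs(r[3][1])<300: print(n,tob(r[3]),r[4],'yaw',round(r[5]+.198,3))
    o=observe(); print('tcp',tob(o['position'][:2]*1000),o['position'][2],o['force'])
E
python3 -c "
from h import *
look(); d=cam('side'); cv2.imwrite('pics/s1.png',cv2.resize(d['image'][110:300,160:360,::-1],None,fx=3,fy=3))"
```

```text
top [ -93.  -218.3] [71.1 42.7] yaw -0.038
top [-70.9 -36.9] [148.   46.9] yaw -0.058
top [ -1.6 131. ] [58.8 15.4] yaw -0.146
side [ -98.6 -251.6] [52.2 22.5] yaw 1.292
side [-72.1 -42.7] [150.   47.7] yaw -0.066
tcp [-56.1 148.6] 0.023653316182359118 [-0.67668662 -0.79241905  0.88702052]
```

View pics/s1.png

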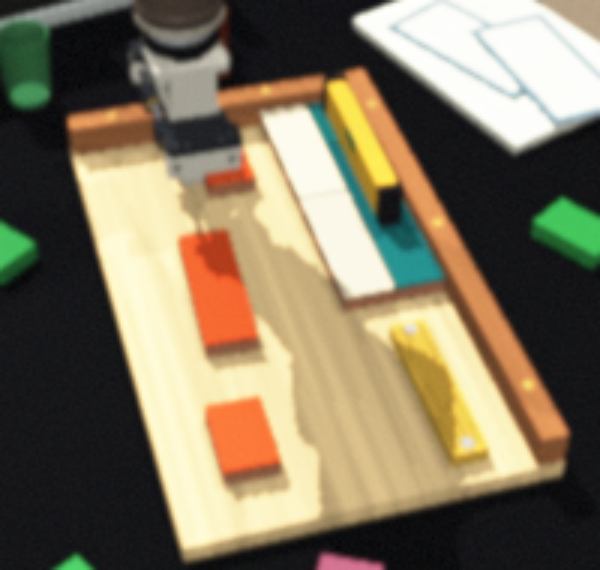

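Call:
{"op": "drive_tool", "data": {
  "steps": [
    [0.65,5.9,-1.2,0,0],
    [0.65,5.9,-1.2,0,0],
    [0.65,5.9,-1.2,0,0],
    [0.65,5.9,-1.2,0,0],
    [0.65,4,-0.8,0,0],
    [0.65,2,-0.4,0,0],
    [0.65,2,-0.4,0,0],
    [0.65,0,0,0,0]
  ]
}}

```text
clock: 4.12
position: [0.5629, 0.1864, 0.0237]
ee_rot: [0.311, 3.126, 0.0]
force: [0.3, -0.3, -0.2]
width: 0.351
gripper_force: 0.0
```

Call:
{"op": "drive_tool", "data": {
  "steps": [
    [0.65,1.5,-0.3,0,0],
    [0.65,1.5,-0.3,0,0],
    [0.65,0,0,0,0]
  ]
}}

```text
clock: 4.37
position: [0.5657, 0.1859, 0.0237]
ee_rot: [0.31, 3.126, 0.0]
force: [0.4, -0.5, 0.1]
width: 0.348
gripper_force: 0.0
```

Call:
{"op": "drive_tool", "data": {
  "steps": [
    [0.65,1,-0.2,0,0],
    [0.65,1,-0.2,0,0],
    [0.65,0,0,0,0]
  ]
}}

```text
clock: 4.62
position: [0.5661, 0.1859, 0.0236]
ee_rot: [-0.309, -3.124, 0.0]
force: [-5.8, 0.6, 4.2]
width: 0.35
gripper_force: 2.6
```

Call:
{"op": "drive_tool", "data": {
  "steps": [
    [0.65,1,-0.2,0,0],
    [0.65,1,-0.2,0,0],
    [0.65,0,0,0,0]
  ]
}}

```text
clock: 4.87
position: [0.5661, 0.1859, 0.0233]
ee_rot: [-0.308, -3.121, 0.001]
force: [-11.9, 1.4, 8.0]
width: 0.351
gripper_force: 5.6
```

Call:
{"op": "drive_tool", "data": {
  "steps": [
    [0.65,-7,1.4,0,0],
    [0.65,-8,1.6,0,0],
    [1,0,0,20,0],
    [1,0,0,20,0],
    [1,-5,-23,0,0],
    [1,-5,-23,0,0],
    [1,-5,-23,0,0],
    [1,25,-5,0,0],
    [1,24,-5,0,0],
    [1,0,0,0,0]
  ]
}}

```text
clock: 5.7
position: [0.593, 0.107, 0.0646]
ee_rot: [0.315, 3.12, -0.0]
force: [0.7, -0.2, -0.1]
width: 0.004
gripper_force: 0.0
```

```bash
python3 -c "
from h import *
look()"
```

```text
top [-70.6 -44.8] [132.2  46.5] yaw -0.097
side [ -92.7 -229.3] [74.9 50.4] yaw -0.137
side [-72.4 -43.4] [148.8  47.5] yaw -0.065
side [  2.8 144.6] [74.7 29.8] yaw -0.109
tcp [17.  77.7] 0.06370403433694155 [-1.23919114  0.88904576 -0.39045389]
```

Call:
{"op": "drive_tool", "data": {
  "steps": [
    [1,0,0,-20,0],
    [1,0,0,-20,0],
    [1,0,0,0,0],
    [1,1,4.9,0,0],
    [1,1,4.9,0,0],
    [1,1,4.9,0,0],
    [1,1,4.9,0,0],
    [1,1,4.9,0,0],
    [1,0.6,2.9,0,0],
    [1,0.4,2,0,0],
    [1,0.4,2,0,0],
    [1,0,0,0,0]
  ]
}}

```text
clock: 6.8
position: [0.5951, 0.141, 0.0238]
ee_rot: [0.31, 3.126, 0.001]
force: [0.3, -0.7, 0.2]
width: 0.006
gripper_force: 0.0
```

Call:
{"op": "drive_tool", "data": {
  "steps": [
    [1,0.4,2,0,0],
    [1,0.2,1,0,0],
    [1,0,0,0,0]
  ]
}}

```text
clock: 7.05
position: [0.5955, 0.1437, 0.0237]
ee_rot: [-0.31, -3.126, -0.0]
force: [-0.7, 0.2, 0.9]
width: 0.0
gripper_force: 0.2
```

Call:
{"op": "drive_tool", "data": {
  "steps": [
    [1,0.4,2,0,0],
    [1,0.2,1,0,0],
    [1,0,0,0,0]
  ]
}}

```text
clock: 7.3
position: [0.5961, 0.1469, 0.0237]
ee_rot: [-0.31, -3.126, -0.0]
force: [-0.2, -0.2, -0.0]
width: 0.004
gripper_force: 0.1
```

Call:
{"op": "drive_tool", "data": {
  "steps": [
    [1,0.4,2,0,0],
    [1,0.2,1,0,0],
    [1,0,0,0,0]
  ]
}}

```text
clock: 7.55
position: [0.5967, 0.1501, 0.0237]
ee_rot: [0.31, 3.126, 0.001]
force: [-0.3, 0.6, 0.1]
width: 0.002
gripper_force: 0.0
```

Call:
{"op": "drive_tool", "data": {
  "steps": [
    [1,0.3,1.5,0,0],
    [1,0.2,1,0,0],
    [1,0,0,0,0]
  ]
}}

```text
clock: 7.8
position: [0.597, 0.1521, 0.0237]
ee_rot: [-0.31, -3.126, 0.0]
force: [-0.4, -1.1, 0.4]
width: 0.006
gripper_force: 0.5
```

```bash
python3 -c "
from h import *
look(); d=cam('side'); cv2.imwrite('pics/s2.png',cv2.resize(d['image'][110:210,160:300,::-1],None,fx=5,fy=5))"
```

```text
top [-70.8 -36.9] [147.5  46.9] yaw -0.056
side [ -92.8 -231.1] [78.7 51.1] yaw -0.155
side [-72.6 -43.8] [148.4  47. ] yaw -0.062
tcp [ 16.5 121.6] 0.02370477680708673 [-1.68342746 -0.31136667  0.52821732]
```

View pics/s2.png

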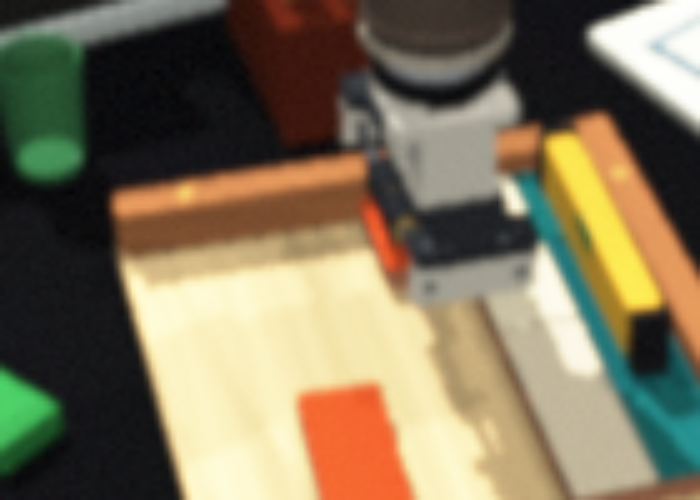

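Call:
{"op": "drive_tool", "data": {
  "steps": [
    [1,0.3,1.5,0,0],
    [1,0.2,1,0,0],
    [1,0,0,0,0]
  ]
}}

```text
clock: 8.2
position: [0.597, 0.1522, 0.0236]
ee_rot: [-0.313, -3.125, 0.004]
force: [-3.3, -6.9, 3.9]
width: 0.007
gripper_force: 4.0
```

Call:
{"op": "drive_tool", "data": {
  "steps": [
    [1,0.3,1.5,0,0],
    [1,0.2,1,0,0],
    [1,0,0,0,0]
  ]
}}

```text
clock: 8.45
position: [0.5971, 0.1524, 0.0236]
ee_rot: [-0.315, -3.123, 0.009]
force: [-4.2, -13.7, 7.5]
width: 0.005
gripper_force: 7.2
```

Call:
{"op": "drive_tool", "data": {
  "steps": [
    [1,0.3,1.5,0,0],
    [1,0.2,1,0,0],
    [1,0,0,0,0]
  ]
}}

```text
clock: 8.7
position: [0.5971, 0.1524, 0.0235]
ee_rot: [-0.317, -3.122, 0.013]
force: [-7.4, -18.0, 10.1]
width: 0.003
gripper_force: 10.4
```

Call:
{"op": "drive_tool", "data": {
  "steps": [
    [1,-2,-10,0,0],
    [1,-2.3,-11.6,0,0],
    [1,0,0,20,0],
    [1,0,0,22,0],
    [0,-27.4,-19.5,0,0],
    [0,-27.4,-19.5,0,0],
    [0,-27.4,-19.5,0,0],
    [0,-27.4,-19.5,0,0],
    [0,-27.4,-19.5,0,0],
    [0,-27.4,-19.5,0,0],
    [0,0,0,0,0],
    [0,0,0,0,0]
  ]
}}

```text
clock: 9.7
position: [0.4288, 0.02, 0.0661]
ee_rot: [0.313, 3.126, 0.001]
force: [1.0, -0.0, 0.7]
width: 0.536
gripper_force: 0.0
```

```bash
python3 -c "
from h import *
look(); print(observe()['ee_rot'])"
```

```text
top [ -94.9 -218.3] [73.2 47.1] yaw -0.034
top [-66.6 -96.1] [40.1 26.4] yaw -1.015
top [-56.2   7.2] [71.1 23.4] yaw 0.164
top [ 13.5 175.3] [73.7 48.2] yaw 0.023
side [ -95.3 -221.3] [74.9 48.1] yaw -0.029
side [-71.5 -65.3] [112.2  46. ] yaw -0.218
side [ 11.3 172.5] [80.4 48.1] yaw 0.011
tcp [-120.4  -39. ] 0.06616975658989434 [-0.08031038 -0.30033308 -0.3436664 ]
[3.09727444e-01 3.12421324e+00 1.61533398e-03]
```

Call:
{"op": "drive_tool", "data": {
  "steps": [
    [0,0,0,-20,0],
    [0,0,0,-22,0],
    [0,0,0,0,0],
    [0,0,0,0,0],
    [0,7.84,-1.57,0,0],
    [0,7.84,-1.57,0,0],
    [0,7.84,-1.57,0,0],
    [0,7.84,-1.57,0,0],
    [0,7.84,-1.57,0,0],
    [0,7.84,-1.57,0,0],
    [0,7.84,-1.57,0,0],
    [0,7.84,-1.57,0,0],
    [0,7.84,-1.57,0,0],
    [0,7.84,-1.57,0,0],
    [0,6,-1.2,0,0],
    [0,4,-0.8,0,0],
    [0,2,-0.4,0,0],
    [0,2,-0.4,0,0],
    [0,0,0,0,0]
  ]
}}

```text
clock: 11.38
position: [0.5227, 0.0024, 0.0237]
ee_rot: [0.31, 3.126, 0.0]
force: [0.3, -0.2, -0.1]
width: 1.002
gripper_force: 0.0
```

Call:
{"op": "drive_tool", "data": {
  "steps": [
    [0,2,-0.4,0,0],
    [0,2,-0.4,0,0],
    [0,0,0,0,0]
  ]
}}

```text
clock: 11.63
position: [0.5268, 0.0016, 0.0238]
ee_rot: [0.31, 3.126, 0.0]
force: [1.0, 0.6, -0.3]
width: 1.0
gripper_force: 0.0
```

Call:
{"op": "drive_tool", "data": {
  "steps": [
    [0,2,-0.4,0,0],
    [0,1,-0.2,0,0],
    [0,0,0,0,0]
  ]
}}

```text
clock: 11.88
position: [0.5288, 0.0012, 0.0236]
ee_rot: [-0.31, -3.125, -0.0]
force: [-3.4, 1.1, 1.9]
width: 1.001
gripper_force: 1.8
```

Call:
{"op": "drive_tool", "data": {
  "steps": [
    [0,2,-0.4,0,0],
    [0,1,-0.2,0,0],
    [0,0,0,0,0]
  ]
}}

```text
clock: 12.13
position: [0.5288, 0.0011, 0.0231]
ee_rot: [-0.309, -3.12, 0.0]
force: [-12.2, 4.3, 8.2]
width: 0.997
gripper_force: 6.1
```

Call:
{"op": "drive_tool", "data": {
  "steps": [
    [0,-8,1.6,0,0],
    [0,-8,1.6,0,0],
    [0,0,0,20,0],
    [0,0,0,20,0],
    [0,0,0,0,0]
  ]
}}

```text
clock: 12.55
position: [0.5185, 0.0037, 0.0668]
ee_rot: [0.31, 3.121, 0.002]
force: [0.4, -0.2, 0.2]
width: 0.997
gripper_force: 0.0
```

```bash
python3 -c "
from h import *
look()"
```

```text
top [ -93.4 -218.3] [71.  43.7] yaw -0.055
top [ 13.4 175.5] [73.7 48.1] yaw 0.038
side [ -92.6 -242.9] [59.8 43.9] yaw -0.805
side [ 13.8 -76.2] [81.1 46.1] yaw -0.092
tcp [-32.7 -39.5] 0.06446813132026527 [ 0.76019463  0.24817074 -0.59191571]
```

Call:
{"op": "drive_tool", "data": {
  "steps": [
    [1,5,-22.4,0,0],
    [1,5,-22.4,0,0],
    [1,5,-22.4,0,0],
    [1,5.4,-22.4,0,0],
    [1,5,-22.6,0,0],
    [1,0,0,0,0],
    [1,0,0,0,0],
    [1,0,0,0,0],
    [1,0,0,-20,0],
    [1,0,0,-21,0],
    [1,0,0,0,0],
    [1,1.6,7.8,0,0],
    [1,1.6,7.8,0,0],
    [1,1.6,7.8,0,0],
    [1,1.6,7.8,0,0],
    [1,1.6,7.8,0,0],
    [1,1.6,7.8,0,0],
    [1,1.6,7.8,0,0],
    [1,0,0,0,0]
  ]
}}

```text
clock: 14.23
position: [0.5538, -0.0512, 0.023]
ee_rot: [0.306, 3.126, 0.002]
force: [0.2, 0.3, -0.0]
width: 0.005
gripper_force: 0.0
```

```bash
python3 -c "
from h import *
look(); d=cam('side'); cv2.imwrite('pics/s3.png',cv2.resize(d['image'][110:300,160:360,::-1],None,fx=3,fy=3))"
```

```text
top [ -92.3 -227.4] [57.6 42.7] yaw -0.414
top [14.2 47.3] [64.1 47.8] yaw 0.018
top [ 13.5 175.3] [73.7 48.2] yaw 0.023
side [-101. -245.] [70.  38.2] yaw 0.718
side [-7.4 -2.4] [121.1  10.4] yaw -0.039
side [ 10.9 173.2] [79.2 47.7] yaw -0.033
tcp [ 13.9 -88.1] 0.022819539400923176 [ 0.32146591  0.20833596 -0.14514329]
```

View pics/s3.png

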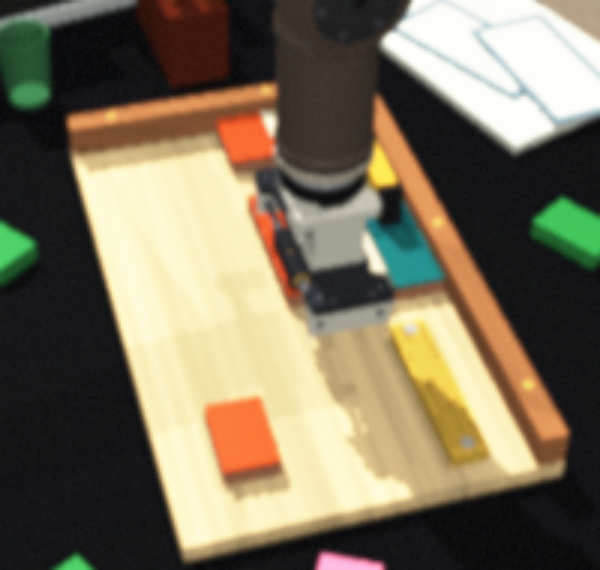

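Call:
{"op": "drive_tool", "data": {
  "steps": [
    [1,1.5,7.4,0,0],
    [1,1.5,7.4,0,0],
    [1,1.5,7.4,0,0],
    [1,1.5,7.4,0,0],
    [1,1.5,7.4,0,0],
    [1,1.5,7.4,0,0],
    [1,1,5,0,0],
    [1,0.6,3,0,0],
    [1,0.4,2,0,0],
    [1,0,0,0,0]
  ]
}}

```text
clock: 15.22
position: [0.5641, 0.001, 0.0227]
ee_rot: [0.309, 3.126, 0.0]
force: [0.4, 0.2, -0.9]
width: 0.008
gripper_force: 0.0
```

Call:
{"op": "drive_tool", "data": {
  "steps": [
    [1,0.4,2,0,0],
    [1,0.4,2,0,0],
    [1,0,0,0,0]
  ]
}}

```text
clock: 15.47
position: [0.5648, 0.0046, 0.0228]
ee_rot: [0.311, 3.126, 0.0]
force: [-0.8, -0.6, 0.0]
width: 0.006
gripper_force: 0.2
```

Call:
{"op": "drive_tool", "data": {
  "steps": [
    [1,0.4,2,0,0],
    [1,0.2,1,0,0],
    [1,0,0,0,0]
  ]
}}

```text
clock: 15.72
position: [0.565, 0.0055, 0.0227]
ee_rot: [-0.313, -3.125, 0.003]
force: [-1.5, -6.1, 1.0]
width: 0.004
gripper_force: 3.2
```

Call:
{"op": "drive_tool", "data": {
  "steps": [
    [1,0.4,2,0,0],
    [1,0.2,1,0,0],
    [1,0,0,0,0]
  ]
}}

```text
clock: 15.97
position: [0.565, 0.0057, 0.0227]
ee_rot: [-0.316, -3.124, 0.007]
force: [-3.8, -14.5, 4.4]
width: 0.004
gripper_force: 7.3
```

Call:
{"op": "drive_tool", "data": {
  "steps": [
    [1,-2,-10,0,0],
    [1,-2.5,-12.5,0,0],
    [1,0,0,21,0],
    [1,0,0,21,0],
    [0,-23.5,-24.8,0,-0.03],
    [0,-23.5,-24.8,0,0],
    [0,-23.5,-24.8,0,0],
    [0,-23.5,-24.8,0,0],
    [0,-23.5,-24.8,0,0],
    [0,-23.5,-24.8,0,0],
    [0,0,0,0,0],
    [0,0,0,0,0],
    [0,0,0,0,0],
    [0,0,0,0,0],
    [0,0,0,0,0],
    [0,0,0,0,0]
  ]
}}

```text
clock: 17.3
position: [0.4212, -0.16, 0.0647]
ee_rot: [0.354, 3.121, 0.0]
force: [0.1, -0.4, 1.7]
width: 0.829
gripper_force: 0.0
```

```bash
python3 -c "
from h import *
look(); d=cam('side'); cv2.imwrite('pics/s4.png',cv2.resize(d['image'][110:300,160:360,::-1],None,fx=3,fy=3))"
```

```text
top [ 13.5 100.3] [223.8  48. ] yaw 0.002
side [ -99.8 -247.5] [51.6 22.9] yaw 1.333
side [27.2 15.4] [80.5 17.7] yaw -0.142
tcp [ -94.8 -219.2] 0.0646699900416141 [-0.1618073  -0.24826182 -1.03415176]
```

View pics/s4.png

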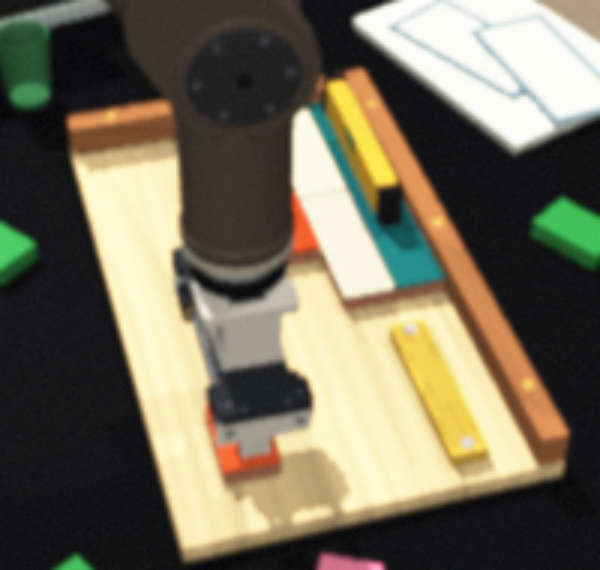

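Call:
{"op": "drive_tool", "data": {
  "steps": [
    [0,0,0,-10,0],
    [0,0,0,-10,0],
    [0,0,0,-6,0],
    [0,0,0,-3,0],
    [0,0,0,0,0]
  ]
}}

```text
clock: 17.87
position: [0.4201, -0.1607, 0.0352]
ee_rot: [-0.357, -3.12, -0.0]
force: [-0.3, -0.9, 0.2]
width: 1.0
gripper_force: 0.0
```

Call:
{"op": "drive_tool", "data": {
  "steps": [
    [0,0,0,-6,0],
    [0,0,0,-6,0],
    [0,0,0,0,0]
  ]
}}

```text
clock: 18.12
position: [0.4201, -0.1607, 0.0229]
ee_rot: [-0.357, -3.12, -0.0]
force: [-0.8, -0.4, 0.3]
width: 1.0
gripper_force: 0.0
```

Call:
{"op": "drive_tool", "data": {
  "steps": [
    [1,0,0,0,0],
    [1,0,0,0,0],
    [1,0,0,0,0],
    [1,0,0,0,0]
  ],
  "grip_force": 12
}}

```text
clock: 18.45
position: [0.4206, -0.1608, 0.0239]
ee_rot: [0.357, 3.121, 0.0]
force: [-0.5, 0.6, -0.1]
width: 0.818
gripper_force: 12.0
```

Call:
{"op": "drive_tool", "data": {
  "steps": [
    [1,0,0,3,0],
    [1,3.1,15.3,0,0.03],
    [1,3.1,15.3,0,0],
    [1,3.1,15.3,0,0],
    [1,3.1,15.3,0,0],
    [1,3.1,15.3,0,0],
    [1,3.1,15.3,0,0],
    [1,3.1,15.3,0,0],
    [1,3.1,15.3,0,0],
    [1,14.7,-2.9,0,0],
    [1,14.7,-2.9,0,0],
    [1,14.7,-2.9,0,0],
    [1,14.7,-2.9,0,0],
    [1,14.7,-2.9,0,0],
    [1,14.7,-2.9,0,0],
    [1,0,0,0,0],
    [1,0,0,-3,0],
    [1,0,0,0,0]
  ]
}}

```text
clock: 19.95
position: [0.5331, -0.0558, 0.0236]
ee_rot: [0.31, 3.126, -0.0]
force: [0.9, -0.0, -0.7]
width: 0.82
gripper_force: 12.0
```

```bash
python3 -c "
from h import *
look(); print(observe()['width'])"
```

```text
top [ 13.6 109.1] [206.2  48. ] yaw 0.002
side [  3.8 169.2] [100.   33.8] yaw -0.152
tcp [ -6.1 -94.7] 0.023611733790788583 [ 0.22913443  0.04380301 -0.97199405]
0.8170604461316572
```

Now press gently to the ivory.

Call:
{"op": "drive_tool", "data": {
  "steps": [
    [1,4.9,-1,0,0],
    [1,4.9,-1,0,0],
    [1,4,-0.8,0,0],
    [1,2,-0.4,0,0],
    [1,2,-0.4,0,0],
    [1,0,0,0,0]
  ]
}}

```text
clock: 20.55
position: [0.5514, -0.0595, 0.0236]
ee_rot: [-0.31, -3.126, -0.0]
force: [0.0, -0.3, -2.0]
width: 0.818
gripper_force: 12.0
```

Call:
{"op": "drive_tool", "data": {
  "steps": [
    [1,2,-0.4,0,0],
    [1,1,-0.2,0,0],
    [1,0,0,0,0]
  ]
}}

```text
clock: 20.8
position: [0.5516, -0.0596, 0.0235]
ee_rot: [-0.309, -3.121, -0.001]
force: [-8.5, 2.5, 7.9]
width: 0.814
gripper_force: 12.0
```

Call:
{"op": "drive_tool", "data": {
  "steps": [
    [0,0,0,0,0],
    [0,0,0,0,0],
    [0,-2,0.4,0,0],
    [0,0,0,10,0],
    [0,0,0,20,0],
    [0,0,0,12,0],
    [1,-4.2,-20.6,0,0],
    [1,-4.2,-20.6,0,0],
    [1,-4.2,-20.6,0,0],
    [1,0,0,0,0],
    [1,0,0,0,0],
    [1,0,0,0,0],
    [1,0,0,0,0],
    [1,0,0,0,0],
    [1,0,0,0,0],
    [1,0,0,-21,0],
    [1,0,0,-21,0],
    [1,0,0,0,0]
  ]
}}

```text
clock: 22.3
position: [0.5394, -0.1219, 0.0221]
ee_rot: [-0.31, -3.125, 0.001]
force: [0.3, 0.1, 0.8]
width: 0.168
gripper_force: 0.0
```

```bash
python3 -c "
from h import *
look(); d=cam('side'); cv2.imwrite('pics/s5.png',cv2.resize(d['image'][110:300,160:360,::-1],None,fx=3,fy=3))"
```

```text
top [ 13.5 100.3] [223.8  48. ] yaw 0.002
side [  9.9 116.2] [190.9  47.8] yaw -0.045
tcp [  13.6 -157.5] 0.023225602629588643 [-0.86039276  0.21375736  0.61479325]
```

View pics/s5.png

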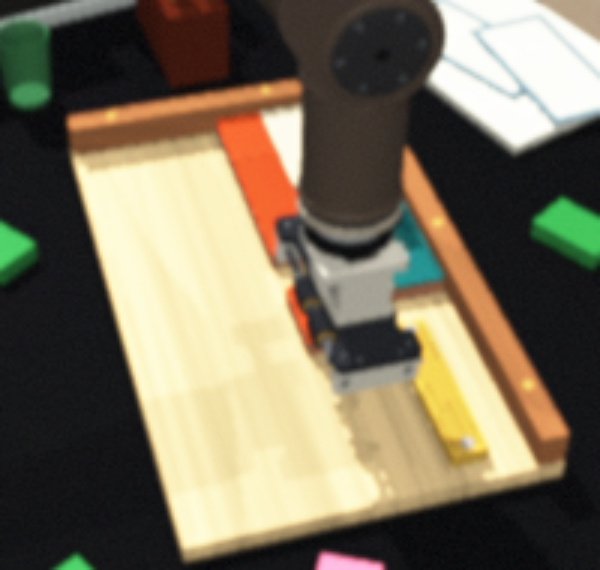

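Call:
{"op": "drive_tool", "data": {
  "steps": [
    [1,0,0,0,0],
    [1,0,0,0,0],
    [1,1.2,5.9,0,0],
    [1,1.2,5.9,0,0],
    [1,1.2,5.9,0,0],
    [1,1.2,5.9,0,0],
    [1,1.2,5.9,0,0],
    [1,1.2,5.9,0,0],
    [1,1.2,5.9,0,0],
    [1,0.8,3.9,0,0],
    [1,0.6,2.9,0,0],
    [1,0.4,2,0,0],
    [1,0,0,0,0]
  ]
}}

```text
clock: 23.53
position: [0.5499, -0.0707, 0.0237]
ee_rot: [-0.31, -3.126, -0.0]
force: [0.2, 0.9, -0.4]
width: 0.005
gripper_force: 0.0
```

Call:
{"op": "drive_tool", "data": {
  "steps": [
    [1,0.4,2,0,0],
    [1,0.4,2,0,0],
    [1,0,0,0,0]
  ]
}}

```text
clock: 23.78
position: [0.5504, -0.0681, 0.0237]
ee_rot: [-0.311, -3.126, 0.001]
force: [-0.3, -1.8, 0.3]
width: 0.002
gripper_force: 1.4
```

Call:
{"op": "drive_tool", "data": {
  "steps": [
    [1,0.4,2,0,0],
    [1,0.2,1,0,0],
    [1,0,0,0,0]
  ]
}}

```text
clock: 24.03
position: [0.5504, -0.0678, 0.0237]
ee_rot: [-0.315, -3.125, 0.005]
force: [-2.7, -11.1, 0.7]
width: 0.002
gripper_force: 5.7
```

Call:
{"op": "drive_tool", "data": {
  "steps": [
    [1,0.4,2,0,0],
    [1,0,0,0,0]
  ]
}}

```text
clock: 24.2
position: [0.5504, -0.0676, 0.0237]
ee_rot: [-0.317, -3.124, 0.008]
force: [-3.2, -15.9, 2.6]
width: 0.006
gripper_force: 8.4
```

Call:
{"op": "drive_tool", "data": {
  "steps": [
    [1,-2,-10,0,0],
    [1,-2.5,-12.5,0,0],
    [1,0,0,21,0],
    [1,0,0,21,0],
    [0.65,-36.3,7.3,0,0],
    [0.65,-36.3,7.3,0,0],
    [0.65,4.5,22.6,0,0],
    [0.65,4.5,22.6,0,0],
    [0.65,4.5,22.6,0,0],
    [0.65,-24,5,40,0],
    [0.65,-24,5,20,0],
    [0.65,0,0,0,0]
  ]
}}

```text
clock: 25.2
position: [0.4402, 0.0081, 0.1234]
ee_rot: [-0.307, -3.126, -0.002]
force: [-0.7, 0.1, -0.3]
width: 0.347
gripper_force: 0.0
```

```bash
python3 -c "
from h import *
look(); d=cam('top'); cv2.imwrite('pics/t6.png',cv2.resize(d['image'][115:265,150:350,::-1],None,fx=4,fy=4))"
```

```text
top [13.7 63.4] [297.6  48. ] yaw 0.002
side [11.5 49. ] [302.1  48.2] yaw -0.0
tcp [-106.2  -50.6] 0.12199858416120077 [ 1.24571225 -0.50465212  0.23593179]
```

View pics/t6.png

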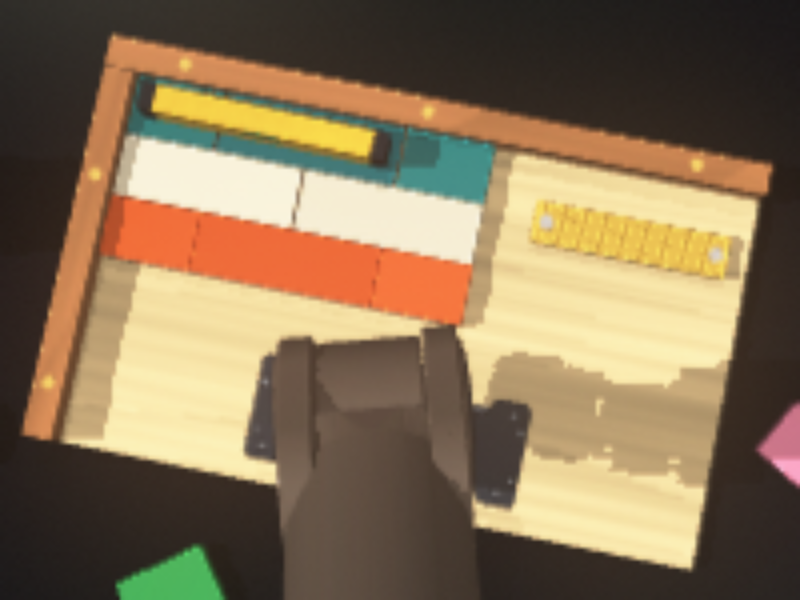

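The course is complete: joints at (193,240) and (376,275) are tight, with no visible gap to the ivory. As insurance I'll press each tile gently toward the ivory.

Call:
{"op": "drive_tool", "data": {
  "steps": [
    [0.65,24,-5,-33,0],
    [0.65,24,-5,-33,0],
    [0.65,0,0,-33,0],
    [0.65,10,-2,0,0],
    [0.65,10,-2,0,0],
    [0.65,8,-1.6,0,0],
    [0.65,4,-0.8,0,0],
    [0.65,2,-0.4,0,0],
    [0.65,2,-0.4,0,0],
    [0.65,2,-0.4,0,0],
    [0.65,0,0,0,0]
  ]
}}

```text
clock: 26.27
position: [0.5265, -0.0103, 0.022]
ee_rot: [-0.31, -3.122, 0.0]
force: [-5.1, 0.6, 1.9]
width: 0.35
gripper_force: 2.4
```

```bash
python3 -c "
from h import *
look(('top',))"
```

```text
top [ 13.9 130.3] [164.9  48.3] yaw 0.022
tcp [-20.8 -51.4] 0.021989910376673683 [-5.17078012 -0.2933429   1.83621477]
```

Call:
{"op": "drive_tool", "data": {
  "steps": [
    [0.65,2,-0.4,0,0],
    [0.65,0,0,0,0],
    [0.65,-10,2,0,0],
    [0.65,-10,2,0,0],
    [0,5.5,27.4,0,0],
    [0,5.5,27.4,0,0],
    [0,5.5,27.4,0,0],
    [0,5.5,27.4,0,0],
    [0,0,0,0,0],
    [0,0,0,0,0],
    [0,0,0,0,0],
    [0,8,-1.6,0,0],
    [0,5,-1,0,0],
    [0,3,-0.6,0,0],
    [0,2,-0.4,0,0],
    [0,2,-0.4,0,0],
    [0,0,0,0,0]
  ]
}}

```text
clock: 27.73
position: [0.5483, 0.0979, 0.0213]
ee_rot: [-0.311, -3.117, 0.002]
force: [-13.7, 2.2, 8.2]
width: 1.0
gripper_force: 6.9
```

Call:
{"op": "drive_tool", "data": {
  "steps": [
    [0,2,-0.4,0,0],
    [0,0,0,0,0]
  ]
}}

```text
clock: 27.9
position: [0.5483, 0.0979, 0.0211]
ee_rot: [-0.31, -3.114, 0.002]
force: [-19.8, 2.6, 12.8]
width: 1.003
gripper_force: 9.9
```

Call:
{"op": "drive_tool", "data": {
  "steps": [
    [0.8,-10,2,0,0],
    [0.8,-10,2,0,0],
    [0.8,-2,0.4,0,0],
    [0.8,5.5,27.4,0,0],
    [0.8,5.5,27.4,0,0],
    [0.8,5.5,27.4,0,0],
    [0.8,5.5,27.4,0,0],
    [0.8,0,0,0,0],
    [0.8,0,0,0,0],
    [0.8,0,0,0,0],
    [0.8,0,0,0,0],
    [0.8,8,-1.6,0,0],
    [0.8,5,-1,0,0],
    [0.8,3,-0.6,0,0],
    [0.8,2,-0.4,0,0],
    [0.8,2,-0.4,0,0],
    [0.8,0,0,0,0]
  ]
}}

```text
clock: 29.32
position: [0.5707, 0.2085, 0.0216]
ee_rot: [-0.309, -3.118, 0.002]
force: [-14.4, 1.2, 9.1]
width: 0.196
gripper_force: 7.0
```

Call:
{"op": "drive_tool", "data": {
  "steps": [
    [0.8,-10,2,0,0],
    [0.8,-20,0,0,0],
    [0.8,-20,0,10,0],
    [0.8,-20,-20,30,0],
    [0.8,-20,-20,40,0],
    [0.8,-20,-20,40,0],
    [0.8,0,0,0,0]
  ]
}}

```text
clock: 29.9
position: [0.471, 0.1533, 0.1357]
ee_rot: [0.315, 3.12, 0.004]
force: [0.1, -0.0, -0.2]
width: 0.2
gripper_force: 0.0
```

```bash
python3 -c "
from h import *
look(); d=cam('top'); cv2.imwrite('pics/t7.png',cv2.resize(d['image'][115:265,150:350,::-1],None,fx=4,fy=4))"
```

```text
top [14.1 63.9] [295.6  47.8] yaw -0.002
side [11.6 49.4] [303.9  47.9] yaw 0.0
tcp [-107.1  100.7] 0.13211729505807504 [-0.23316957  0.2534124  -0.32300395]
```

View pics/t7.png

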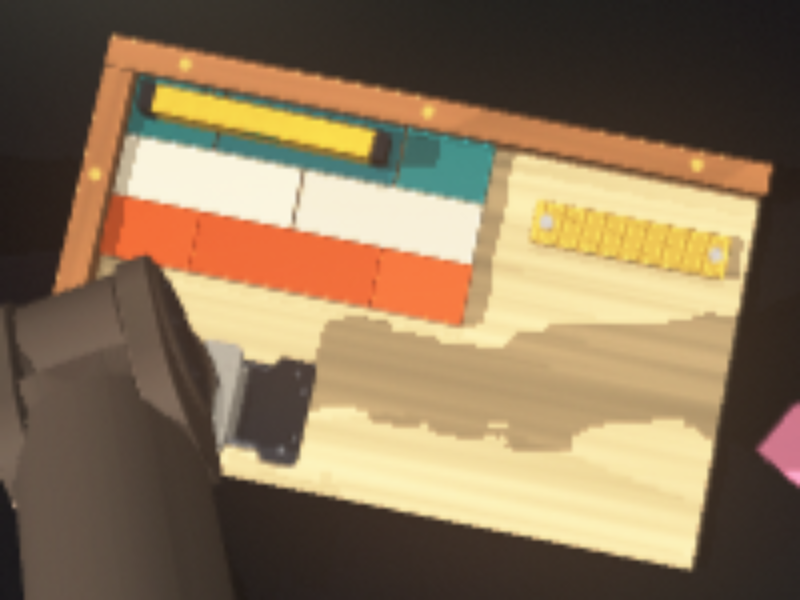

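The third course lies straight and tight: the joints at (193,240) and (376,275) are closed, the level and rule have not moved, and the hand is clear.

```bash
python3 -c "
from cell import arm
print(arm.sign_off())"
```

```text
the job is handed in; nothing more can be done
None
```

The third course is laid half, whole, half, and handed in at about 30 s of the 70 s. In the last pictures it sits tight and straight against the ivory course and left strip, and nothing else appears moved; sign-off returned no verdict.

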